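Check the spring balance of a vial station's hood and hold it for adjustment

TASK

The hood of the vial station is due for its spring adjustment. Turn the turnbutton on its front ledge a quarter turn (either way) so that it frees the hood, then lift the hood by its bar handle to a little past its balance point, where the hinge springs would take it up by themselves, without letting it swing up to its stop. Then bring it back and finish holding it still by the bar just below the balance point (about 5 to 10 degrees below), keeping hold of it and leaving the things around the station where they are.

Things in the scene. Friction and masses are not known exactly. Their poses are not given: they have to be found in the camera images.
- station: White station for glass vials, a low open-topped housing 220 (x) x 300 (y) x 60 mm, fixed to the worktop; seven capped vials stand in it under the hood. Origin: centre of its underside. Its x axis points from its front (a 40 mm wide ledge with the turnbutton; front face with a dark display and three grey buttons) to the hood's hinge at the rear; z up.
- hood (a joint): Hood angle (rad): 0 closed, lying flat; grows as its front edge rises; stop at 1.6. Balance point at 1.00 rad (57 degrees): below it the hood falls shut by itself, above it it swings up to the stop. Closed it takes about 2.4 N upward at the bar; 0.1 rad below or above balance the bar pushes about 0.4 N shut-ward or open-ward. Hardly any friction; 0.95 kg, mostly carried by hinge and springs.
- hood_hinge (a point): Middle of the hood's hinge axis, which runs along the station's y, 95 mm behind the station's origin and 64 mm above the worktop. The hood is a grey frame 165 mm from the axis to its front edge, 280 mm wide, 10 mm thick (top 8 mm above the axis), with a clear dome 40 mm high on it that begins 33 mm behind the front edge, and a flat grey plate on the dome.
- lift_bar: The hood's handle, a bow of round steel at the middle of the hood's front edge: a straight bar 10 mm in diameter along the hood's width, 68 mm free between two slanting legs, 30 mm ahead of and 30 mm above the frame's front edge; fingers can straddle it from above and it can turn between them. Body origin: on the hinge axis (as hood_hinge); axes turn with the hood.
- bar_mid (a point): Middle of the handle's straight bar: with the hood closed 195 mm in front of and 38 mm above the hinge axis, i.e. 102 mm above the worktop. Turns with the hood about the hinge.
- turnbutton (a joint): Turnbutton angle about its vertical pivot (rad), counter-clockwise from above positive: 0 with the wing pointing straight back over the hood's front edge, holding it down (starts within 0.3 of that); beyond 1.1 either way the hood is free; stops at -1.7 and 1.7. Slight friction (0.03 N m); stays where left.
- button_grip (a point): On the turnbutton's pivot axis, 98 mm above the worktop, 88 mm in front of and 110 mm left (+y) of the station's origin, 18 mm in front of the hood's edge. Black upright fin 34 mm long (the point's x axis), 12 mm thick, top 11 mm above this point, its foot 19 mm below it on a steel wing 12 mm wide, 5 mm thick, reaching 28 mm from the pivot. The ledge is 38 mm below this point.
- wrench_b: Bystander: open-ended steel wrench 141 mm long; stays where it is. Origin: centre of its underside.
- tube_union_1: Bystander: small steel tube fitting 36 mm long; stays where it is. Origin: centre of its underside.
- septa_jar: Bystander: small round jar with green lid, 39 mm across, 47 mm high; stays where it is. Origin: centre of its underside.
- ferrule_tin: Bystander: flat round white tin, 55 mm across, 18 mm high; stays where it is. Origin: centre of its underside.
- ptfe_tape: Bystander: white tape reel lying flat, 50 mm across, 16 mm high; stays where it is. Origin: centre of its underside.
- beaker_50: Bystander: clear beaker 48 mm across, 58 mm high; stays where it is. Origin: centre of its underside.

How it is judged (in metres and radians):
On the way, in this order (a step that is already met when the one before it is completed fails the run):
1. the turnbutton is turned clear of the hood ((value of joint turnbutton above 1.1 rad or value of joint turnbutton below -1.1 rad) and value of joint hood below 0.3 rad), for 0.2 s.
2. the hood is raised past its balance point (value of joint hood above 1.04 rad and (value of joint turnbutton above 1.1 rad or value of joint turnbutton below -1.1 rad)), for 0.1 s.
At the end, for the whole second after the job is handed in: The hood is held still (under 0.05 rad/s) between 0.77 and 0.975 rad, that is 1.5 to 13 degrees below its balance point, with the fingers bearing on the bar handle (over 0.15 N), and the turnbutton is more than 1.1 rad from its locked position (value of joint hood between 0.77 and 0.975 rad and velocity of joint hood between -0.05 and 0.05 rad/s and contact force between the fingers and lift_bar above 0.15 N and (value of joint turnbutton above 1.1 rad or value of joint turnbutton below -1.1 rad)); the arm keeps its last pose, push and grip.
It fails at once if the hood swings up to its stop (beyond 1.5 rad) (value of joint hood above 1.5 rad).
It fails at once if a thing standing beside the station is moved by more than 40 mm (distance of any of wrench_b, tube_union_1, septa_jar, ferrule_tin, ptfe_tape, beaker_50 from where it was at the start of the episode above 0.04 m).
It also fails if it takes over 58 s, if anything falls off the work surface, if the arm or the gripper's body presses on something with over 40 N, if the wrist force passes 120 N, or if a joint passes its speed limit or range.

ROBOT

A 6-joint arm with a two-finger parallel gripper is mounted at the origin on a cart in front of the work surface, level with it; the furniture and walls round the work are solid. World frame = base frame: x ahead of the robot, y to its left, z up, the work surface at z = 0. Lengths are in mm, angles in rad, forces in N, time in s.
With the tool pointing down it reaches from about 275 to 825 mm from the base axis. Payload 5.2 kg.
Tool frame: the origin (TCP) lies on the front face of the gripper's body, between the roots of the fingers; the fingertips stand ahead of it and the grasp point (between the pads) lies 65 mm ahead of it (arm.finger_overhang is the z of the fingertips in the tool frame, in mm); z points along the fingers, y is the line along which they close (so a half turn about z gives the same grasp; the last joint's range is limited). The gripper opens to 93 mm and grips with 3 to 60 N. Pads are 15 mm wide; open, the fingers measure 128 mm over their backs; the gripper's body (75 mm by 188 mm) begins 65 mm behind the grasp point.
Start: joints at [1.104, 0.259, 1.535, -0, 1.348, -0.203], TCP at [143.391, 530.985, 302.753] pointing down, gripper open.
Joint ranges: [-3.14, 3.14], [-0.91, 2.08], [0.19, 2.58], [-1.22, 4.36], [0.22, 2.71], [-3.12, 3.12]. Speed limits (rad/s): [2.57, 2.57, 3.14, 3.14, 3.14, 3.14].

INTERFACE

Orientations are given as a 3x3 rotation matrix whose columns are the frame's x, y, z axes.
In Python, from cell import arm, imaging gives the robot as it stands. The module is installed in compiled form; this text tells all that it offers.
- The arm moves only by the shell command python3 -m jog 'ROWS' [FORCE]. ROWS is JSON, a list of rows, each an object of numbers: "fingers": the opening, from 0 (shut) to 1 (fully open); "tx", "ty", "tz": the shift along the tool's x, y, z in mm; "rx", "ry", "rz": the turn, a rotation vector about the tool's x, y, z in rad. A call has 1 to 8 rows; each row is the pose to reach, as a shift and turn from the pose commanded when the call began, along the tool's axes at that moment; what a row does not reach only later rows make up. A row lasts 1/10 s, in which the tool goes at most 50 mm and 8.59 degrees, less where a joint would pass 70% of its speed; a pose out of reach is approached as far as the arm can. A call with a gripper value outside its range is refused whole. The fingers move at their own pace and stop on an object; FORCE is the grip in N (left out, the last holds). Time passes only in rows, so rows that repeat a pose let the fingers close. It gives the time, the measured TCP pose, the force, the opening and the grip force at its end, in the units of the state.
- arm.state(): the state, without advancing time (a new reading comes with each control period).
- imaging.get_image(name): name is "scene" or "side" or "wrist"; returns a dict with "color" (420x560x3 uint8, red, green, blue), "depth" (420x560 float32, mm along the optical axis (not along the pixel's ray), 0 where there is no reading), "fx", "fy", "cx", "cy" (pixels), "origin" and "attitude" of the camera in the world. Camera axes: x right, y down, z forward; pixel columns grow to the right and rows downward; lengths in mm; the calibration is good to about 2 mm. A picture is of the moment at which its call begins.
- arm.sign_off(): hands the job in; it is judged then, once.
The state is a dict: "clock": time; "joint_pos": joint angles; "qd": joint speeds; "joint_torque": joint torques, N m; "ee_pos": TCP position; "orientation": TCP orientation; "wrist_force": force on the tool from outside, world axes, zero at the start; "moment": the same for the moment, N m; "grip_width": finger opening in mm; "finger_force": force on a finger pad.
Only numpy, scipy, OpenCV 4.12 (cv2) and the standard library are available. Lean on these libraries where they do the work, as an engineer would, in place of code of your own. Each camera call takes 0.05 s, during which the arm holds its last target. There are 200 camera calls.

## Working session

There is one attempt and no reset: what is moved stays moved. The work goes in short steps, Python scripts to look and compute and a shell command to move; the robot and the scene stay as the last step left them, time stands still between calls to the robot, and variables do not carry over. Pictures are saved under pics/ and viewed, at most 10 in all, crops included, and the job is handed in when it is done.

```bash
mkdir -p pics
cat > h.py <<'E'
import numpy as np, cv2
from cell import arm, imaging
def pts(im):
    d=im["depth"];v,u=np.indices(d.shape)
    c=np.stack([(u-im["cx"])/im["fx"]*d,(v-im["cy"])/im["fy"]*d,d],-1)
    return c@np.array(im["attitude"]).T+np.array(im["origin"])
def shot(n,f):
    im=imaging.get_image(n); cv2.imwrite(f"pics/{f}.png",im["color"][:,:,::-1]); np.savez(f"pics/{f}.npz",P=pts(im),**im); return im
E
python3 - <<'E'
from h import *
for n in("scene","side"):
    im=shot(n,n+"0"); print(n,im["origin"],np.round(im["attitude"],3).tolist(),im["fx"])
a=cv2.imread("pics/scene0.png");b=cv2.imread("pics/side0.png")
s=arm.state(); print(s["clock"],s["ee_pos"],np.round(s["orientation"],3).tolist(),s["grip_width"],arm.finger_overhang)
E
```

```text
scene [-54.60552797 411.55130503 582.65918397] [[-0.425, -0.526, 0.737], [-0.905, 0.238, -0.353], [0.01, -0.817, -0.577]] 463.3514972108491
side [ 321.98453021 -509.91160874  635.72870582] [[0.912, -0.267, 0.312], [-0.41, -0.585, 0.699], [-0.004, -0.766, -0.643]] 389.2081749781386
0.1 [143.22666072 530.65315687 302.00814762] [[-0.965, 0.261, -0.001], [0.261, 0.965, -0.001], [0.0, -0.002, -1.0]] 92.51745559424106 84.1
```

View pics/scene0.png

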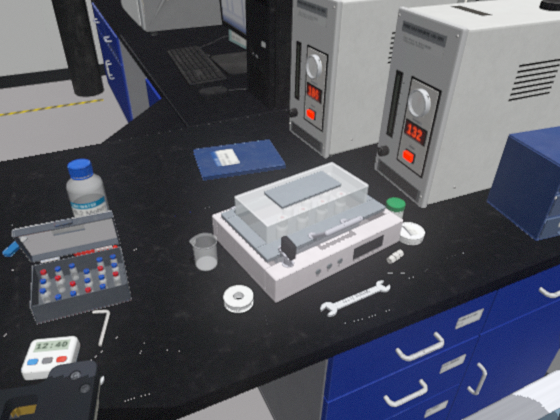

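View pics/side0.png

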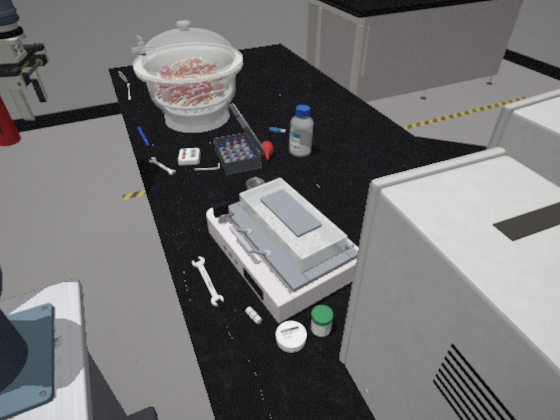

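The scene view shows the station at about px (310,230), the turnbutton fin at (289,247) and the bar at about (345,225). The side view shows the station at (285,245), the fin at (222,212) and the bar at (250,240). The bystanders are along the front and right.

Run:
```python
from h import *
for n,box in(("scene",(205,160,405,300)),("side",(200,175,370,310))):
    d=np.load(f"pics/{n}0.npz");P=d["P"];c=d["color"].astype(int)
    x0,y0,x1,y1=box;m=np.zeros(P.shape[:2],bool);m[y0:y1,x0:x1]=1;m&=d["depth"]>0
    print(n)
    t=m&(P[...,2]>50)&(P[...,2]<66)&(c.min(-1)>110)
    k=cv2.connectedComponents(cv2.morphologyEx(t.astype(np.uint8),cv2.MORPH_CLOSE,np.ones((3,3))))[1]
    r=cv2.minAreaRect(P[t][:,:2].astype(np.float32));print("rim rect",r,t.sum(),np.median(P[t][:,2]))
    t=m&(P[...,2]>40)&(P[...,2]<130)
    r=cv2.minAreaRect(P[t][:,:2].astype(np.float32));print("all rect",r,t.sum())
    pl=m&(P[...,2]>105)&(P[...,2]<125)&(c.max(-1)<190)&(c.min(-1)>90)
    r=cv2.minAreaRect(P[pl][:,:2].astype(np.float32));print("plate",r,pl.sum())
    fb={"scene":(276,230,302,266),"side":(210,198,236,222)}[n]
    f=np.zeros_like(m);f[fb[1]:fb[3],fb[0]:fb[2]]=1;f&=(c.max(-1)<70)&m&(P[...,2]>70)&(P[...,2]<120)
    q=P[f];print("fin",len(q),q.mean(0).round(1) if len(q) else 0,q.min(0).round(1),q.max(0).round(1))
    a=cv2.imread(f"pics/{n}0.png")
    cv2.imwrite(f"pics/{n}c.png",cv2.resize(a[y0:y1,x0:x1],None,fx=3.9 if n=="scene" else 4,fy=3.9 if n=="scene" else 4,interpolation=2))
```

```text
scene
rim rect ((571.8474731445312, -2.973907470703125), (221.71888732910156, 502.327392578125), 6.978919506072998) 3349 57.98251002552729
all rect ((579.4173583984375, -6.92742919921875), (224.38192749023438, 509.80853271484375), 9.665465354919434) 13587
plate ((555.71728515625, 38.880645751953125), (174.71340942382812, 238.3538360595703), 8.741966247558594) 1029
fin 1 [477.1 142.1  94.9] [477.1 142.1  94.9] [477.1 142.1  94.9]
side
rim rect ((567.691162109375, 75.28462982177734), (219.81011962890625, 371.41070556640625), 9.338114738464355) 2546 61.56113673119461
all rect ((555.9837646484375, 45.85198974609375), (223.8949737548828, 408.59912109375), 16.478641510009766) 11558
plate ((558.0260620117188, 38.97148895263672), (177.49037170410156, 238.9847869873047), 9.475329399108887) 1785
fin 186 [468.  131.7 101.5] [452.9 126.3  84. ] [485.8 141.6 113.2]
```

View pics/scenec.png

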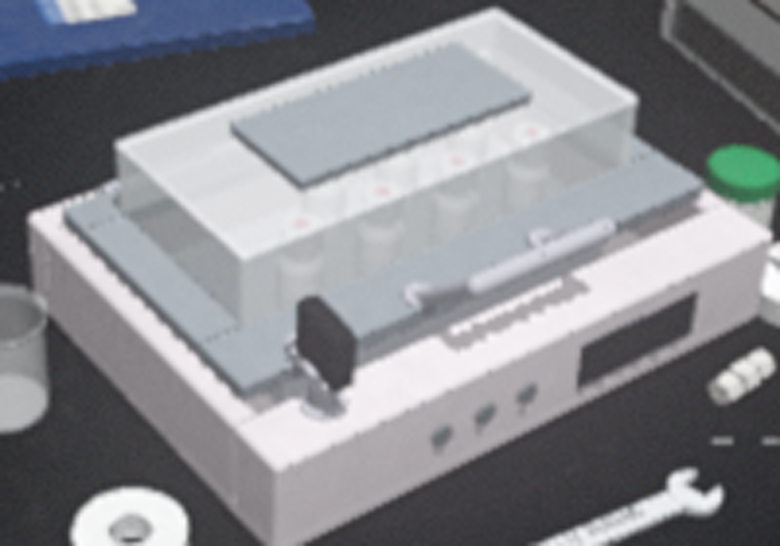

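The crop shows the rim corners: front-left (275,462), rear-left (32,217) and front-right (770,238). The bar runs from (470,285) to (612,228), and the fin top is at about (327,312). I'll cast these rays.

Run:
```python
from h import *
def ray(n,u,v,z):
    d=np.load(f"pics/{n}0.npz");r=d["attitude"]@np.array([(u-d["cx"])/d["fx"],(v-d["cy"])/d["fy"],1]);o=d["origin"];return o+r*(z-o[2])/r[2]
S=lambda a,b,z:ray("scene",205+a/3.9,160+b/3.9,z)
fl,rl,fr=S(275,462,60),S(32,217,60),S(770,238,60)
print(fl,rl,fr,np.linalg.norm(rl-fl),np.linalg.norm(fr-fl))
y=(fl-fr)/np.linalg.norm(fl-fr);x=np.array([y[1],-y[0],0]);x2=(rl-fl)/np.linalg.norm(rl-fl)
print("yaw",np.arctan2(x[1],x[0]),np.arctan2(x2[1],x2[0]))
print("bar",S(475,285,102),S(607,229,102))
print("fin top ends",S(308,300,109),S(345,328,109))
# side fin, bar colours
for n in("scene","side"):
    d=np.load(f"pics/{n}0.npz");P=d["P"]
    b=dict(scene=(276,225,302,264),side=(208,196,240,224))[n]
    c=d["color"].max(-1);m=np.zeros(c.shape,bool);m[b[1]:b[3],b[0]:b[2]]=1;m&=(c<75)
    v,u=np.nonzero(m);print(n,len(u),u.min(),u.max(),v.min(),v.max())
d=np.load("pics/side0.npz");P=d["P"];c=d["color"].max(-1).astype(int)
q=P[np.isfinite(P[...,2])&(d["depth"]>0)&(c<75)&(P[...,2]>88)&(P[...,2]<112)&(abs(P[...,0]-470)<35)&(abs(P[...,1]-133)<35)]
print(len(q),q.mean(0),cv2.minAreaRect(q[:,:2].astype(np.float32)))
```

```text
[442.58629672 169.89377874  60.        ] [650.51289155 204.54789245  60.        ] [ 484.56481313 -118.33414602   60.        ] 210.7946309373899 291.26883193093613
yaw 0.14462658808326798 0.1651471857722914
bar [466.53437514  63.07861498 102.        ] [477.5132135  -12.54234721 102.        ]
fin top ends [479.28027073 137.72834693 109.        ] [456.16486603 132.01829958 109.        ]
scene 67 282 294 240 258
side 429 208 239 196 216
163 [468.1684897  131.73054816 102.15533838] ((469.19537353515625, 133.7924346923828), (32.4422721862793, 14.00977611541748), 7.956522464752197)
```

```bash
python3 -m jog '[{"tx":-50,"ty":-36,"rz":-0.1,"fingers":0.45},{"tx":-90,"ty":-66,"rz":-0.2},{"tx":-130,"ty":-95,"rz":-0.3},{"tx":-170,"ty":-123,"rz":-0.4},{"tx":-210,"ty":-150,"rz":-0.4},{"tx":-250,"ty":-178,"rz":-0.4},{"tx":-290,"ty":-206,"rz":-0.4},{"tx":-320,"ty":-228,"rz":-0.4}]'
python3 - <<'E'
from h import *
s=arm.state();g=np.array([468.5,133.5,260])
print(np.array(s["orientation"]).T@(g-s["ee_pos"]),np.round(s["orientation"],3).tolist())
E
```

```text
[-417.58297481 -298.54206919   42.36923178] [[-0.965, 0.261, -0.001], [0.261, 0.965, -0.001], [0.0, -0.002, -1.0]]validation failed for argument at $[0]...
```

```bash
python3 -m jog '[{"fingers":0.45,"tx":-40,"ty":-29,"tz":0,"rx":0,"ry":0,"rz":-0.1},{"fingers":0.45,"tx":-80,"ty":-58,"tz":0,"rx":0,"ry":0,"rz":-0.2},{"fingers":0.45,"tx":-120,"ty":-87,"tz":0,"rx":0,"ry":0,"rz":-0.3},{"fingers":0.45,"tx":-160,"ty":-116,"tz":0,"rx":0,"ry":0,"rz":-0.4},{"fingers":0.45,"tx":-200,"ty":-145,"tz":0,"rx":0,"ry":0,"rz":-0.4},{"fingers":0.45,"tx":-240,"ty":-174,"tz":0,"rx":0,"ry":0,"rz":-0.4},{"fingers":0.45,"tx":-280,"ty":-203,"tz":0,"rx":0,"ry":0,"rz":-0.4},{"fingers":0.45,"tx":-320,"ty":-230,"tz":0,"rx":0,"ry":0,"rz":-0.4}]'
python3 - <<'E'
from h import *
s=arm.state();g=np.array([468.5,133.5,260])
print(np.array(s["orientation"]).T@(g-s["ee_pos"]),np.round(s["orientation"],3).tolist())
E
```

```text
clock: 0.9
ee_pos: [393.0, 223.6, 302.7]
orientation: [[-0.991, -0.136, -0.0], [-0.136, 0.991, 0.0], [0.0, 0.0, -1.0]]
wrist_force: [0.7, 0.4, -0.5]
grip_width: 42.4
finger_force: 0.0
[-62.62248248 -99.51716218  42.63926622] [[-0.991, -0.136, -0.0], [-0.136, 0.991, 0.0], [0.0, 0.0, -1.0]]
```

```bash
python3 -m jog '[{"fingers":0.45,"tx":-22,"ty":-35,"tz":10,"rx":0,"ry":0,"rz":0},{"fingers":0.45,"tx":-44,"ty":-70,"tz":20,"rx":0,"ry":0,"rz":0},{"fingers":0.45,"tx":-63,"ty":-99,"tz":30,"rx":0,"ry":0,"rz":0},{"fingers":0.45,"tx":-63,"ty":-99,"tz":40,"rx":0,"ry":0,"rz":0},{"fingers":0.45,"tx":-63,"ty":-99,"tz":40,"rx":0,"ry":0,"rz":0}]'
python3 - <<'E'
from h import *
im=shot("wrist","w1");s=arm.state()
P=pts(im);c=im["color"].max(-1).astype(int)
m=(im["depth"]>0)&(c<75)&(P[...,2]>90)&(P[...,2]<116)&(np.hypot(P[...,0]-468,P[...,1]-133)<40)
q=P[m];print(s["ee_pos"],im["origin"],len(q))
if len(q): print(q.mean(0),cv2.minAreaRect(q[:,:2].astype(np.float32)))
E
```

```text
clock: 1.4
ee_pos: [467.4, 135.4, 260.9]
orientation: [[-0.991, -0.134, -0.004], [-0.134, 0.991, 0.0], [0.004, 0.001, -1.0]]
wrist_force: [-0.6, 0.5, 0.1]
grip_width: 41.5
finger_force: 0.0
[467.25621756 136.0926157  261.77843163] [386.68989741 123.55790692 341.7957237 ] 789
[463.46225176 133.96749016 106.72795073] ((465.3511962890625, 134.54339599609375), (32.709197998046875, 11.79633903503418), 3.151376962661743)
```

View pics/w1.png

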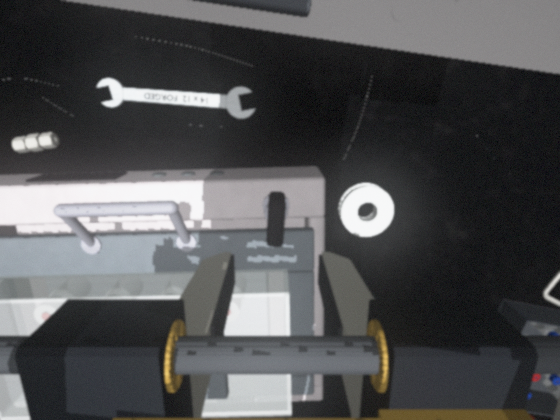

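The wrist view shows the fin at px (276,218), with rect 33x12 mm as expected, at world (465,134.5). The bar runs from px (62,209) to (175,208). I'll descend onto the fin and grip it, and work out the bar position from this picture.

```bash
python3 -m jog '[{"fingers":0.45,"tx":1,"ty":-1,"tz":20,"rx":0,"ry":0,"rz":0.04},{"fingers":0.45,"tx":1,"ty":-1,"tz":40,"rx":0,"ry":0,"rz":0.04},{"fingers":0.45,"tx":1,"ty":-1,"tz":60,"rx":0,"ry":0,"rz":0.04},{"fingers":0.45,"tx":1,"ty":-1,"tz":80,"rx":0,"ry":0,"rz":0.04},{"fingers":0.45,"tx":1,"ty":-1,"tz":96,"rx":0,"ry":0,"rz":0.04},{"fingers":0.1,"tx":1,"ty":-1,"tz":96,"rx":0,"ry":0,"rz":0.04},{"fingers":0,"tx":1,"ty":-1,"tz":96,"rx":0,"ry":0,"rz":0.04},{"fingers":0,"tx":1,"ty":-1,"tz":96,"rx":0,"ry":0,"rz":0.04}]' 15
python3 - <<'E'
from h import *
d=np.load("pics/w1.npz")
def ray(u,v,z):
    r=d["attitude"]@np.array([(u-d["cx"])/d["fx"],(v-d["cy"])/d["fy"],1]);o=d["origin"];return o+r*(z-o[2])/r[2]
a,b=ray(62,209,102),ray(175,208,102);print(a,b,(a+b)/2,np.linalg.norm(a-b))
P=d["P"];q=P[200:216,70:168];h=q[...,2];m=(h>98)&(h<110);print(m.sum(),q[m].mean(0),cv2.fitLine(q[m][:,:2].astype(np.float32),2,0,.01,.01).ravel())
E
```

```text
clock: 2.25
ee_pos: [467.8, 135.5, 168.0]
orientation: [[-0.995, -0.097, 0.002], [-0.097, 0.995, 0.0], [-0.002, -0.0, -1.0]]
wrist_force: [-0.3, 0.6, -0.2]
grip_width: 22.5
finger_force: 0.0
[476.86748004 -12.19923942 102.        ] [465.79170721  64.60104631 102.        ] [471.32959363  26.20090345 102.        ] 77.59482348603017
1372 [470.3115114   27.62838535 104.00573696] [ 1.5466776e-01 -9.8796654e-01  4.7031152e+02  2.7628386e+01]
```

```bash
python3 -m jog '[{"fingers":0,"tx":0,"ty":0,"tz":0,"rx":0,"ry":0,"rz":0},{"fingers":0,"tx":0,"ty":0,"tz":0,"rx":0,"ry":0,"rz":0},{"fingers":0,"tx":0,"ty":0,"tz":0,"rx":0,"ry":0,"rz":0}]' 15
```

```text
clock: 2.55
ee_pos: [467.9, 135.1, 167.8]
orientation: [[-0.995, -0.096, 0.002], [-0.096, 0.995, 0.001], [-0.002, 0.0, -1.0]]
wrist_force: [-1.2, 1.3, 6.1]
grip_width: 12.4
finger_force: 15.0
```

```bash
python3 -m jog '[{"fingers":0,"tx":0,"ty":0,"tz":0,"rx":0,"ry":0,"rz":0.12},{"fingers":0,"tx":0,"ty":0,"tz":0,"rx":0,"ry":0,"rz":0.24},{"fingers":0,"tx":0,"ty":0,"tz":0,"rx":0,"ry":0,"rz":0.36},{"fingers":0,"tx":0,"ty":0,"tz":0,"rx":0,"ry":0,"rz":0.48},{"fingers":0,"tx":0,"ty":0,"tz":0,"rx":0,"ry":0,"rz":0.6},{"fingers":0,"tx":0,"ty":0,"tz":0,"rx":0,"ry":0,"rz":0.7},{"fingers":0,"tx":0,"ty":0,"tz":0,"rx":0,"ry":0,"rz":0.7}]' 15
```

```text
clock: 3.25
ee_pos: [467.7, 134.6, 167.8]
orientation: [[-0.822, 0.57, 0.001], [0.57, 0.822, -0.0], [-0.001, 0.0, -1.0]]
wrist_force: [-1.8, -1.4, 6.5]
grip_width: 12.2
finger_force: 15.0
```

```bash
python3 -m jog '[{"fingers":0,"tx":0,"ty":0,"tz":0,"rx":0,"ry":0,"rz":0.12},{"fingers":0,"tx":0,"ty":0,"tz":0,"rx":0,"ry":0,"rz":0.24},{"fingers":0,"tx":0,"ty":0,"tz":0,"rx":0,"ry":0,"rz":0.36},{"fingers":0,"tx":0,"ty":0,"tz":0,"rx":0,"ry":0,"rz":0.48},{"fingers":0,"tx":0,"ty":0,"tz":0,"rx":0,"ry":0,"rz":0.6},{"fingers":0,"tx":0,"ty":0,"tz":0,"rx":0,"ry":0,"rz":0.7},{"fingers":0,"tx":0,"ty":0,"tz":0,"rx":0,"ry":0,"rz":0.7},{"fingers":0.3,"tx":0,"ty":0,"tz":0,"rx":0,"ry":0,"rz":0.7}]' 15
```

```text
clock: 4.05
ee_pos: [467.5, 134.6, 167.2]
orientation: [[-0.264, 0.965, 0.001], [0.965, 0.264, -0.0], [-0.0, 0.001, -1.0]]
wrist_force: [0.2, -0.1, 0.4]
grip_width: 16.5
finger_force: 0.0
```

```bash
python3 -m jog '[{"fingers":0.3,"tx":0,"ty":0,"tz":0,"rx":0,"ry":0,"rz":0},{"fingers":0.3,"tx":0,"ty":0,"tz":0,"rx":0,"ry":0,"rz":0},{"fingers":0.35,"tx":0,"ty":0,"tz":-20,"rx":0,"ry":0,"rz":0},{"fingers":0.35,"tx":0,"ty":0,"tz":-50,"rx":0,"ry":0,"rz":0},{"fingers":0.35,"tx":0,"ty":0,"tz":-80,"rx":0,"ry":0,"rz":0},{"fingers":0.35,"tx":0,"ty":0,"tz":-90,"rx":0,"ry":0,"rz":0}]'
python3 - <<'E'
from h import *
s=arm.state();R=np.array(s["orientation"]);print(R.T@(np.array([471,26.5,167])-s["ee_pos"]),np.arctan2(R[1,1],R[0,1]))
for n in("scene","side"):
    im=shot(n,n+"1");P=pts(im);c=im["color"].max(-1).astype(int)
    q=P[(im["depth"]>0)&(c<75)&(P[...,2]>88)&(P[...,2]<114)&(np.hypot(P[...,0]-467,P[...,1]-134)<32)]
    print(n,len(q),cv2.minAreaRect(q[:,:2].astype(np.float32)) if len(q)>5 else 0)
a=cv2.imread("pics/scene1.png")[195:285,245:365];cv2.imwrite("pics/c1.png",cv2.resize(a,None,fx=6,fy=6,interpolation=2))
E
```

```text
clock: 4.65
ee_pos: [468.6, 135.0, 259.4]
orientation: [[-0.264, 0.965, 0.005], [0.965, 0.264, 0.0], [-0.001, 0.005, -1.0]]
wrist_force: [0.6, 0.4, 0.1]
grip_width: 32.7
finger_force: 0.0
[-105.18789112  -26.77959992   92.40391868] 0.267174408591043
scene 0 0
side 138 ((469.11175537109375, 134.59210205078125), (12.22475528717041, 35.50822448730469), 15.279073715209961)
```

View pics/c1.png

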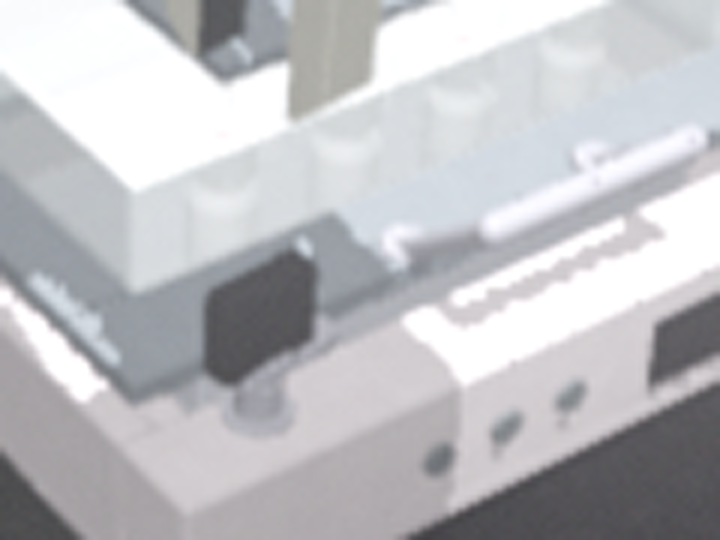

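The crop shows the fin at (260,315) and its wing turned along the front edge, clear of the hood. The measured button angle is about -1.45. Next I go to the bar.

```bash
python3 -m jog '[{"fingers":0.35,"tx":-35,"ty":-9,"tz":0,"rx":0,"ry":0,"rz":0.06},{"fingers":0.35,"tx":-70,"ty":-18,"tz":0,"rx":0,"ry":0,"rz":0.12},{"fingers":0.35,"tx":-105,"ty":-27,"tz":0,"rx":0,"ry":0,"rz":0.12},{"fingers":0.35,"tx":-105,"ty":-27,"tz":30,"rx":0,"ry":0,"rz":0.12},{"fingers":0.35,"tx":-105,"ty":-27,"tz":60,"rx":0,"ry":0,"rz":0.12},{"fingers":0.35,"tx":-105,"ty":-27,"tz":80,"rx":0,"ry":0,"rz":0.12},{"fingers":0.35,"tx":-105,"ty":-27,"tz":93,"rx":0,"ry":0,"rz":0.12},{"fingers":0.35,"tx":-105,"ty":-27,"tz":93,"rx":0,"ry":0,"rz":0.12}]'
```

```text
clock: 5.55
ee_pos: [466.6, 26.7, 160.3]
orientation: [[-0.146, 0.989, -0.007], [0.989, 0.146, 0.001], [0.002, -0.007, -1.0]]
wrist_force: [-0.1, 0.3, 0.7]
grip_width: 32.6
finger_force: 0.0
```

```bash
python3 -m jog '[{"fingers":0.05,"tx":0,"ty":0,"tz":0,"rx":0,"ry":0,"rz":0},{"fingers":0,"tx":0,"ty":0,"tz":0,"rx":0,"ry":0,"rz":0},{"fingers":0,"tx":0,"ty":0,"tz":0,"rx":0,"ry":0,"rz":0},{"fingers":0,"tx":0,"ty":0,"tz":0,"rx":0,"ry":0,"rz":0},{"fingers":0,"tx":0,"ty":0,"tz":0,"rx":0,"ry":0,"rz":0}]' 15
python3 - <<'E'
from h import *
s=arm.state();print(s["ee_pos"],s["wrist_force"])
# bar path in tool axes: back (+station x), up, from closed
for t in(.1,.2,.3,.4,.5,.6,.7,.8,.87,.9,1.,1.05,1.1):
    f=np.array([195,38]);p=np.array([195*np.cos(t)-38*np.sin(t),195*np.sin(t)+38*np.cos(t)])
    print(t,"back %.1f up %.1f"%(195-p[0],p[1]-38))
E
```

```text
clock: 6.05
ee_pos: [472.1, 26.8, 165.2]
orientation: [[-0.146, 0.989, 0.008], [0.989, 0.146, 0.0], [-0.001, 0.008, -1.0]]
wrist_force: [7.6, 3.9, -4.5]
grip_width: 9.5
finger_force: 15.0
[472.07463708  26.7822859  165.18093085] [ 7.60409432  3.90252859 -4.50140991]
0.1 back 4.8 up 19.3
0.2 back 11.4 up 38.0
0.3 back 19.9 up 55.9
0.4 back 30.2 up 72.9
0.5 back 42.1 up 88.8
0.6 back 55.5 up 103.5
0.7 back 70.3 up 116.7
0.8 back 86.4 up 128.4
0.87 back 98.3 up 135.5
0.9 back 103.6 up 138.4
1.0 back 121.6 up 146.6
1.05 back 130.9 up 150.1
1.1 back 140.4 up 153.0
```

```bash
python3 -m jog '[{"fingers":0,"tx":0,"ty":1.5,"tz":-9.8,"rx":0,"ry":0,"rz":0},{"fingers":0,"tx":0,"ty":4.8,"tz":-19.3,"rx":0,"ry":0,"rz":0},{"fingers":0,"tx":0,"ty":8,"tz":-29,"rx":0,"ry":0,"rz":0},{"fingers":0,"tx":0,"ty":11.4,"tz":-38,"rx":0,"ry":0,"rz":0},{"fingers":0,"tx":0,"ty":15.5,"tz":-47,"rx":0,"ry":0,"rz":0},{"fingers":0,"tx":0,"ty":20,"tz":-56,"rx":0,"ry":0,"rz":0},{"fingers":0,"tx":0,"ty":25,"tz":-64.5,"rx":0,"ry":0,"rz":0},{"fingers":0,"tx":0,"ty":30,"tz":-73,"rx":0,"ry":0,"rz":0}]' 15
python3 - <<'E'
from h import *
shot("side","side2")
E
```

```text
clock: 6.85
ee_pos: [502.4, 31.6, 237.8]
orientation: [[-0.146, 0.989, 0.01], [0.989, 0.146, 0.001], [0.0, 0.01, -1.0]]
wrist_force: [16.4, 4.9, -14.3]
grip_width: 9.7
finger_force: 15.0
```

View pics/side2.png

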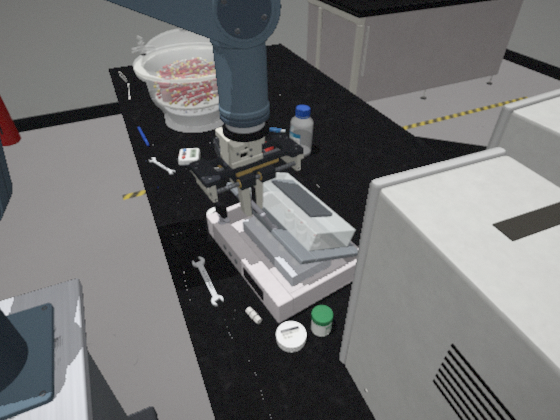

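The side view shows the hood rising with the gripper on the bar at px (250,205) and nothing else disturbed. There is some outward strain on the wrist, so I'll shift the arc about 4 mm toward the hinge.

```bash
python3 -m jog '[{"fingers":0,"tx":0,"ty":14,"tz":-16,"rx":0,"ry":0,"rz":0},{"fingers":0,"tx":0,"ty":29,"tz":-30,"rx":0,"ry":0,"rz":0},{"fingers":0,"tx":0,"ty":44,"tz":-43.5,"rx":0,"ry":0,"rz":0},{"fingers":0,"tx":0,"ty":60,"tz":-55,"rx":0,"ry":0,"rz":0},{"fingers":0,"tx":0,"ty":72,"tz":-62,"rx":0,"ry":0,"rz":0},{"fingers":0,"tx":0,"ty":86,"tz":-69,"rx":0,"ry":0,"rz":0},{"fingers":0,"tx":0,"ty":95,"tz":-73,"rx":0,"ry":0,"rz":0},{"fingers":0,"tx":0,"ty":95,"tz":-73,"rx":0,"ry":0,"rz":0}]' 15
cat >> h.py <<'E'
def ang(bx=195):
    s=arm.state();R=np.array(s["orientation"]);g=np.array(s["ee_pos"])+65*R[:,2]
    hinge=np.array([471.3,26.5])+195*np.array([.989,.148])
    f=(hinge-g[:2])@np.array([.989,.148]);u=g[2]-64
    print("grasp",g.round(1),"r %.1f hood %.3f"%(np.hypot(f,u),np.arctan2(u,f)-np.arctan2(38,195)),s["wrist_force"],s["finger_force"])
E
python3 -c "from h import *;ang()"
```

```text
clock: 7.7
ee_pos: [593.6, 45.9, 311.4]
orientation: [[-0.147, 0.989, 0.003], [0.989, 0.147, 0.002], [0.001, 0.003, -1.0]]
wrist_force: [-3.4, 4.0, 6.5]
grip_width: 9.4
finger_force: 15.1
grasp [593.7  46.  246.4] r 195.8 hood 1.007 [-3.43405304  3.98982209  6.52135737] 15.051661133766174
```

```bash
python3 -m jog '[{"fingers":0,"tx":0,"ty":5,"tz":-2,"rx":0,"ry":0,"rz":0},{"fingers":0,"tx":0,"ty":10,"tz":-4,"rx":0,"ry":0,"rz":0},{"fingers":0,"tx":0,"ty":15,"tz":-5.5,"rx":0,"ry":0,"rz":0},{"fingers":0,"tx":0,"ty":19,"tz":-6.5,"rx":0,"ry":0,"rz":0},{"fingers":0,"tx":0,"ty":19,"tz":-6.5,"rx":0,"ry":0,"rz":0},{"fingers":0,"tx":0,"ty":19,"tz":-6.5,"rx":0,"ry":0,"rz":0}]' 15
python3 - <<'E'
from h import *
ang()
for n in("scene","side"): shot(n,n+"3")
a=np.hstack([cv2.imread(f"pics/{n}3.png")[100:320,200:420] for n in("scene","side")])
cv2.imwrite("pics/c3.png",cv2.resize(a,None,fx=1.8,fy=1.8,interpolation=2))
E
```

```text
clock: 8.3
ee_pos: [611.4, 48.8, 317.1]
orientation: [[-0.147, 0.989, 0.001], [0.989, 0.147, 0.002], [0.002, 0.001, -1.0]]
wrist_force: [-1.1, 5.7, 5.4]
grip_width: 9.5
finger_force: 15.1
grasp [611.5  48.9 252.1] r 195.4 hood 1.104 [-1.1161333   5.6920771   5.38280031] 15.05048856139183
```

View pics/c3.png

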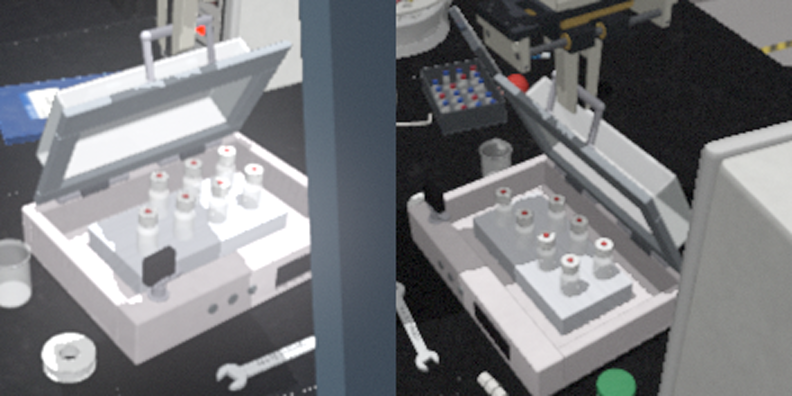

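The picture shows the hood well raised with the bar in the fingers, the fin at crop (158,262), and the bystanders unmoved. I'll check the hood angle by a plane fit on the frame's underside, using the strip at crop (42,190)→(285,48).

```bash
cat > fit.py <<'E'
from h import *
import sys
def fit(f,polys):
    d=np.load(f"pics/{f}.npz");P=d["P"];m=np.zeros(P.shape[:2],np.uint8)
    for p in polys: cv2.fillPoly(m,[np.int32(np.array(p)/1.8+[200,100])],1)
    q=P[(m>0)&(d["depth"]>0)]
    q=q[(q[:,2]>70)&(q[:,2]<260)&(q[:,0]>520)&(q[:,0]<720)]
    for _ in range(6):
        c=np.median(q,0);n=np.linalg.svd(q-q.mean(0),full_matrices=0)[2][2];e=abs((q-q.mean(0))@n);q=q[e<max(2.5,1.5*np.median(e))]
    n*=np.sign(n[2]);print(f,len(q),"n",n.round(3),"rms",e.std().round(2),"angle",np.arctan2(np.hypot(n[0],n[1]),n[2]))
fit("scene3",[[(44,190),(70,112),(80,118),(56,188)],[(72,108),(280,52),(268,70),(80,118)],[(44,194),(52,180),(225,135),(230,142)]])
E
python3 fit.py
```

```text
scene3 1373 n [0.881 0.143 0.451] rms 0.51 angle 1.1026808331097997
```

Both methods agree at 1.10 rad, past balance. I'll bring it back slowly to about 0.87.

```bash
python3 -m jog '[{"fingers":0,"tx":0,"ty":-6,"tz":1.8,"rx":0,"ry":0,"rz":0},{"fingers":0,"tx":0,"ty":-13,"tz":4,"rx":0,"ry":0,"rz":0},{"fingers":0,"tx":0,"ty":-20,"tz":6.8,"rx":0,"ry":0,"rz":0},{"fingers":0,"tx":0,"ty":-27,"tz":9.8,"rx":0,"ry":0,"rz":0},{"fingers":0,"tx":0,"ty":-34,"tz":13,"rx":0,"ry":0,"rz":0},{"fingers":0,"tx":0,"ty":-39,"tz":15.5,"rx":0,"ry":0,"rz":0},{"fingers":0,"tx":0,"ty":-42,"tz":17.2,"rx":0,"ry":0,"rz":0},{"fingers":0,"tx":0,"ty":-43,"tz":17.7,"rx":0,"ry":0,"rz":0}]' 15 && python3 -m jog '[{"fingers":0,"tx":0,"ty":0,"tz":0,"rx":0,"ry":0,"rz":0},{"fingers":0,"tx":0,"ty":0,"tz":0,"rx":0,"ry":0,"rz":0},{"fingers":0,"tx":0,"ty":0,"tz":0,"rx":0,"ry":0,"rz":0},{"fingers":0,"tx":0,"ty":0,"tz":0,"rx":0,"ry":0,"rz":0},{"fingers":0,"tx":0,"ty":0,"tz":0,"rx":0,"ry":0,"rz":0},{"fingers":0,"tx":0,"ty":0,"tz":0,"rx":0,"ry":0,"rz":0}]' 15
python3 - <<'E'
from h import *
ang(); shot("scene","scene4")
a=cv2.imread("pics/scene4.png")[100:320,200:420];cv2.imwrite("pics/c4.png",cv2.resize(a,None,fx=1.8,fy=1.8,interpolation=2))
ang()
E
```

```text
clock: 9.2
ee_pos: [568.2, 41.5, 298.2]
orientation: [[-0.146, 0.989, -0.001], [0.989, 0.146, 0.001], [0.001, -0.001, -1.0]]
wrist_force: [-0.9, 5.3, -0.1]
grip_width: 9.4
finger_force: 15.0
clock: 9.8
ee_pos: [568.6, 41.5, 298.4]
orientation: [[-0.147, 0.989, -0.001], [0.989, 0.147, 0.001], [0.001, -0.001, -1.0]]
wrist_force: [-1.1, 6.4, 0.6]
grip_width: 9.4
finger_force: 15.0
grasp [568.5  41.6 233.4] r 195.0 hood 0.860 [-1.08716811  6.36705551  0.61543168] 15.01515582203865
grasp [568.5  41.6 233.4] r 195.0 hood 0.860 [-2.62116001  4.37412895  1.02888442] 15.01513883471489
```

View pics/c4.png

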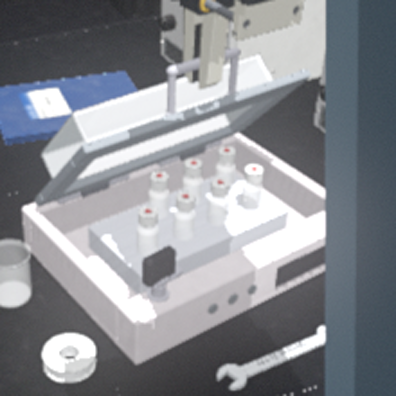

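The crop shows the hood lower, with the bar held in the fingers at (205,70) and the fin still turned at (158,265). The hood is steady at about 0.86 rad, inside the band of 0.77–0.975, so I'm handing in.

```bash
python3 -c "from cell import arm;print(arm.sign_off())"
```

```text
the job is handed in; nothing more can be done
None
```

I turned the turnbutton to about -1.45 rad, lifted the hood to about 1.10 rad (past balance), then brought it back and handed in holding it still by the bar at about 0.86 rad, 8 degrees below balance; the pictures show nothing around the station moved, and sign-off returned no verdict.

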